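# Show a turned ball to the lit lens on its paddle tray

### The job

Switch on the ring light of the stand magnifier by pushing the toggle on its base fully over, away from the robot. Then pick up the small wooden paddle tray by its handle and carry it level all the way, so that the loose turned ball stays in its shallow pocket, to the robot's side of the lens; touch only the tray, not the freshly oiled ball, keep the tray and ball off the magnifier, and leave the wax jar, chisel and root wood where they are. Finish while still holding the tray still and level in the air, with the ball's centre on the line through the middle of the lens, about 80 mm from the glass: do not put the tray down or let go.

Things in the scene. Friction and masses are not known exactly. Their poses are not given: they have to be found in the camera images.
- magnifier: stand magnifier, fixed to the bench: grey base 160 (x) x 240 (y) x 28 mm high, origin at the centre of the base's underside, x axis pointing roughly away from the robot, z up. A steel column of radius 8 mm rises from the base at x +35, y +50 mm to an upright round lens in a white ring. It stands on the left of the bench, anywhere within about 14 cm and turned up to 23 degrees
- lens (a point): centre of the magnifier's lens, 190 mm above the bench, at x +35, y +50 mm from the base's origin. The lens stands upright; its axis is the x axis (same axes as magnifier), with -x towards the robot. Glass 6 mm thick (half to each side of this point); white ring of outer radius 62 mm and 14 mm thick around it; the ring's lower edge is 128 mm above the bench
- toggle (a joint): steel bat toggle on top of the magnifier's base, hinged on an axis along the magnifier's y, pivot at x -45, y -80, z +31 mm of the magnifier; 36 mm from pivot to the ball end's centre, ball end of radius 6.5 mm, shaft 9 mm thick. 0 = off, leaning 0.5 rad towards -x (towards the robot); 1.0 = on, leaning 0.5 rad towards +x. Starts within 0.1 of off, stays where it is left, needs about 1.5 N at the tip. 0.85 or more counts as on
- toggle_tip (a point): centre of the toggle's ball end, which moves with the toggle; the pivot is 36 mm below it along the bat; about 63 mm above the bench when off
- tray: loose pale-wood paddle tray of about 125 g, lying on the bench: square block 76 x 76 x 22 mm high with a round, flat-floored, blind pocket in its middle, and a straight handle out of its -x side. Origin under the pocket's centre at the underside, z up; the handle runs along x from -38 to -150 mm, is 24 mm wide (y) and spans 4 to 32 mm in height. It starts with the handle roughly towards the robot (up to 35 degrees either way)
- handle (a point): a good place to grip the tray's handle, at its mid width: 105 mm from the pocket's centre along the tray's -x, 22 mm above the tray's underside (tray's axes)
- pocket (a point): centre of the pocket's floor, 18 mm above the tray's underside (tray's axes); pocket 36 mm across and 4 mm deep
- ball_center (a point): centre of the loose turned dark-wood ball, 44 mm across, about 34 g; it lies loose in the pocket (its centre 22 mm above the pocket's floor, so 40 mm above the tray's underside) and can roll about 5 mm to any side before it climbs the 4 mm rim
- wax_jar: closed amber glass jar, 68 mm across, 70 mm high, origin at its underside; a bystander, leave it
- chisel: carving chisel lying on the bench, 170 mm long, 18 mm high, light wooden handle; a bystander, leave it
- root_wood: piece of root wood, with short stubs of branches, about 190 mm long and 70 mm high; a bystander, leave it
Not all that is in view belongs to the job. Of the things like the part that bears ball_center, leave any that is green or yellow; of the rest the larger one is meant.

How it is judged:
On the way, in this order (a step that is already met when the one before it is completed fails the run):
1. the ring light's toggle is pushed over to on while the tray still lies on the bench (value of joint toggle above 0.85 rad and height (world z) of tray below 0.02 m), for 0.2 s.
2. the tray is lifted clear of the bench with the ball in its pocket (height (world z) of tray above 0.05 m and contact force between tray and the fingers above 0.5 N and horizontal distance between ball_center and pocket below 0.012 m and z of ball_center in the frame of pocket between 0.017 and 0.026 m), for 0.2 s.
At the end, for the whole second after the job is handed in: Toggle on (0.85 rad or more). The fingers alone hold the tray, over 100 mm up, level within 0.10 rad, slower than 30 mm/s. The ball lies in its pocket on the robot's side of the lens, its centre 55 to 105 mm from the lens centre along the lens axis, within 22 mm of that axis sideways and in height (value of joint toggle above 0.85 rad and x of ball_center in the frame of lens between -0.105 and -0.055 m and y of ball_center in the frame of lens between -0.022 and 0.022 m and z of ball_center in the frame of lens between -0.022 and 0.022 m and angle between tray's own z axis and vertical below 0.1 rad and horizontal distance between ball_center and pocket below 0.012 m and z of ball_center in the frame of pocket between 0.017 and 0.026 m and height (world z) of tray above 0.1 m and contact force between tray and the fingers above 0.5 N and contact force between each of tray, ball and magnifier below 0.05 N and contact force between tray and table below 0.05 N and contact force between ball and the fingers below 0.05 N and linear speed of tray below 0.03 m/s and linear speed of ball below 0.05 m/s); the arm keeps its last pose, push and grip.
It fails at once if the tray is tipped by more than 0.35 rad (angle between tray's own z axis and vertical above 0.35 rad).
It fails at once if the ball leaves its pocket (distance between ball_center and pocket above 0.03 m).
It fails at once if the robot touches the ball (contact force between ball and the fingers above 0.2 N or contact force between ball and the arm above 0.2 N).
It fails at once if the tray or ball knocks against the magnifier (contact force between tray and magnifier above 1 N or contact force between ball and magnifier above 0.5 N).
It fails at once if the wax jar, chisel or root wood is moved by more than 20 mm (distance of any of wax_jar, chisel, root_wood from where it was at the start of the episode above 0.02 m).
It also fails if it takes over 72 s, if anything falls off the work surface, if the arm or the gripper's body presses on something with over 40 N, if the wrist force passes 120 N, or if a joint passes its speed limit or range.

### The arm

A 6-joint arm with a two-finger parallel gripper is mounted at the origin on the work surface. World frame = base frame: x ahead of the robot, y to its left, z up, the work surface at z = 0. Lengths are in m, angles in rad, forces in N, time in s.
With the tool pointing down it reaches from about 0.4 to 0.925 m from the base axis. Payload 3.4 kg.
Tool frame: the origin (TCP) lies at the very end of the fingers, on their centre line; the grasp point (between the pads) lies 19 mm behind it; z points along the fingers, y is the line along which they close (so a half turn about z gives the same grasp; the last joint's range is limited). The gripper opens to 85 mm and grips with 20 to 120 N. Pads are 22 mm wide; open, the fingers measure 114 mm over their backs; the gripper's body (76 mm by 85 mm) begins 54 mm behind the grasp point. The pads swing forward as they close: fully open they stand 13 mm farther back than shut.
Start: joints at [-1.329, 0.307, 1.506, -0, 1.328, -0.073], TCP at [0.179, -0.547, 0.231] pointing down, gripper open.
Joint ranges: [-3.12, 3.12], [-1.05, 2.28], [0.14, 2.33], [-1.42, 4.57], [0.1, 2.73], [-2.68, 2.68]. Speed limits (rad/s): [2.57, 2.57, 3.14, 3.14, 3.14, 3.14].

### API

Orientations are given as a unit quaternion [x, y, z, w].
In Python, from bench import robot gives the robot as it stands.
- The arm moves only by the shell command python3 -m crank 'ROWS' [FORCE]. ROWS is JSON, one flat list of numbers, 7 for each row, row after row: the shift along the world's x, y, z in units of 800 mm (1.0 is 800 mm), then the turn, a rotation vector about the world's x, y, z in units of 90 degrees (1.0 is 90 degrees), then the opening, from -1 (shut) to 1 (fully open). In form: [dx, dy, dz, ax, ay, az, claw, dx, dy, dz, ax, ay, az, claw, ...]. A call has 1 to 20 rows; each row is the pose to reach, as a shift and turn from the pose commanded when the call began; what a row does not reach only later rows make up. A row lasts 1/8 s, in which the tool goes at most 62.5 mm and 10.7 degrees, less where a joint would pass 70% of its speed; a pose out of reach is approached as far as the arm can. A call with a number of a shift or a turn outside -1 to 1 is refused whole. A call with a gripper value outside its range is refused whole. The fingers move at their own pace and stop on an object; FORCE is the grip in N (left out, the last holds). Time passes only in rows, so rows that repeat a pose let the fingers close. It gives the time, the measured TCP pose, the force, the opening and the grip force at its end, in the units of the state.
- robot.get_state(): the state, without advancing time (a new reading comes with each control period).
- robot.get_image(name): name is "side" or "top"; returns a dict with "image" (384x512x3 uint8, blue, green, red), "fovy" (degrees; the focal length in pixels is half the picture's height over the tangent of half this angle, whatever the lens; pixels are square), "cx", "cy" (the principal point, pixels), "R" (3x3) and "t" (3): a world point X has camera coordinates R X + t. Camera axes: x right, y down, z forward; pixel columns grow to the right and rows downward; lengths in m; the calibration is good to about 2 mm. A picture is of the moment at which its call begins. There is no depth.
- robot.job_done(): hands the job in; it is judged then, once.
The state is a dict: "clock": time; "q": joint angles; "joint_vel": joint speeds; "joint_efforts": joint torques, N m; "tool_pos": TCP position; "tool_rot": TCP orientation; "ft_force": force on the tool from outside, world axes, zero at the start; "moment": the same for the moment, N m; "gripper_width": finger opening in m; "grasp_force": force on a finger pad.
Only numpy, scipy, OpenCV 4.12 (cv2) and the standard library are available. Lean on these libraries where they do the work, as an engineer would, in place of code of your own. Each camera call takes 0.05 s, during which the arm holds its last target. There are 200 camera calls.

## Working session

There is one attempt and no reset: what is moved stays moved. The work goes in short steps, Python scripts to look and compute and a shell command to move; the robot and the scene stay as the last step left them, time stands still between calls to the robot, and variables do not carry over. Pictures are saved under pics/ and viewed, at most 10 in all, crops included, and the job is handed in when it is done.

```bash
ls; mkdir -p pics; python3 - <<'E'
from bench import robot
import cv2,pickle
d={}
for n in("side","top"):
    r=robot.get_image(n);d[n]=r;cv2.imwrite(f"pics/{n}0.png",r["image"]);print(n,r["fovy"],r["cx"],r["cy"],(-r["R"].T@r["t"]).round(3),r["R"][2].round(3))
pickle.dump(d,open("d0.pkl","wb"));print(robot.get_state())
E
```

```text
pics
side 53.42964041630512 250.21108330150628 193.59996036194156 [ 0.367 -0.792  0.893] [ 0.163  0.754 -0.636]
top 49.907172731570085 254.69434169119916 188.5235705363602 [0.378 0.09  1.431] [ 0.149 -0.013 -0.989]
{'clock': 0.1, 'q': array([-1.32849453e+00,  3.07497391e-01,  1.50755010e+00, -1.99121664e-05,
        1.32844064e+00, -7.35285364e-02]), 'joint_vel': array([-0.00040469, -0.0029256 , -0.00212126,  0.00052826, -0.00032996,
       -0.00059622]), 'joint_efforts': array([ 3.72464274e-04, -4.58529031e+01, -2.52608120e+01, -2.70759278e-05,
        5.58319531e-03, -3.05913929e-06]), 'tool_pos': array([ 0.17839724, -0.54594613,  0.23047087]), 'tool_rot': array([ 9.87556469e-01,  1.57261953e-01, -8.95097256e-05, -9.43547909e-04]), 'ft_force': array([-0.32058081,  0.06020326,  0.19756363]), 'moment': array([ 0.01249666,  0.00912637, -0.00830185]), 'grasp_force': 0.0, 'gripper_width': 0.08524187177112867}
```

View pics/side0.png

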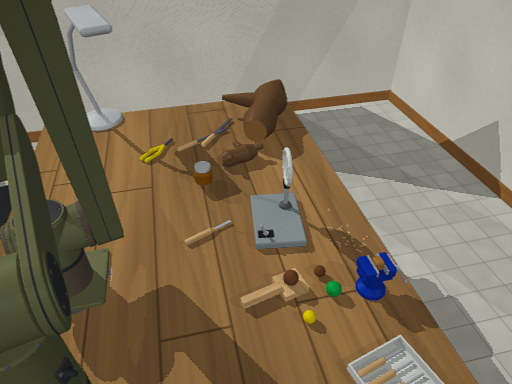

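View pics/top0.png

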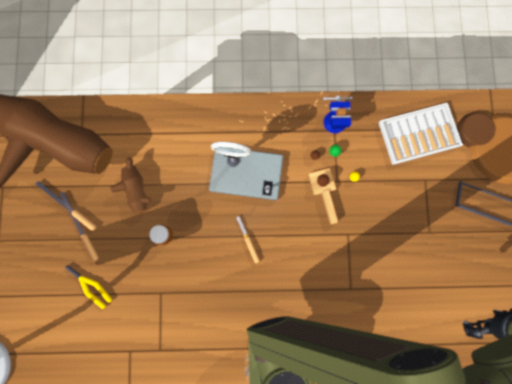

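The side view shows the tray with its dark ball at about (291,277), and the magnifier base at (278,220) with the toggle near (266,233). In the top view, the ball is at (323,180), the handle end at (334,220), the base at (247,173) and the toggle at (268,187). The smaller brown ball at (316,154) and the green and yellow balls are decoys. Next I'll measure.

```bash
cat > h.py <<'E'
import numpy as np,cv2
def K(r): 
    f=192/np.tan(np.radians(r["fovy"]/2)); return f
def ray(r,p):
    f=K(r);d=np.array([(p[0]-r["cx"])/f,(p[1]-r["cy"])/f,1.]);return -r["R"].T@r["t"],r["R"].T@d
def plane(r,p,z):
    c,d=ray(r,p);return c+d*(z-c[2])/d[2]
def proj(r,X):
    v=r["R"]@np.asarray(X)+r["t"];return np.array([r["cx"],r["cy"]])+K(r)*v[:2]/v[2]
def tri(r1,p1,r2,p2):
    c1,d1=ray(r1,p1);c2,d2=ray(r2,p2);s=np.linalg.lstsq(np.c_[d1,-d2],c2-c1,rcond=None)[0]
    a,b=c1+s[0]*d1,c2+s[1]*d2;return (a+b)/2,np.linalg.norm(a-b)
E
python3 - <<'E'
import pickle;from h import *
d=pickle.load(open("d0.pkl","rb"))
T=d["top"];S=d["side"]
def comp(m,p):
    n,l,s,c=cv2.connectedComponentsWithStats(m.astype(np.uint8));k=l[p[1]-6:p[1]+7,p[0]-6:p[0]+7];k=np.bincount(k[k>0]).argmax();return (l==k).astype(np.uint8),s[k],c[k]
def hsv(r): return cv2.cvtColor(r["image"],cv2.COLOR_BGR2HSV).astype(int)
for n,r,pb,pm,pt in(("top",T,(323,180),(240,175),(331,207)),("side",S,(291,277),(285,215),(262,295))):
    h=hsv(r);print(n,"hsv ball",h[pb[1],pb[0]],"base",h[pm[1],pm[0]],"tray",h[pt[1],pt[0]],"bench",h[pt[1]+3,pt[0]+30])
    g=(h[...,1]<90)&(h[...,2]>90)
    m,s,c=comp(g,pm);print("base",s,cv2.boxPoints(cv2.minAreaRect(cv2.findNonZero(m))).round(1).tolist())
    t=(h[...,2]>185)&(h[...,1]>60)&(h[...,1]<150);m,s,c=comp(t,pt);print("tray",s,c)
    w=(h[...,2]<110);m,s,c=comp(w,pb);print("ball",s,c)
a=T["image"][130:235,200:345];b=S["image"][140:315,230:345]
cv2.imwrite("pics/a.png",cv2.resize(a,None,fx=5.5,fy=5.5,interpolation=cv2.INTER_CUBIC))
cv2.imwrite("pics/b.png",cv2.resize(b,None,fx=3.4,fy=3.4,interpolation=cv2.INTER_CUBIC))
E
```

```text
top hsv ball [ 10 178 122] base [ 95  17 177] tray [ 19 120 245] bench [ 14 162 176]
base [ 209  141   75   59 3369] [[204.89999389648438, 190.89999389648438], [211.60000610351562, 139.1999969482422], [284.29998779296875, 148.6999969482422], [277.6000061035156, 200.39999389648438]]
tray [308 168  30  57 665] [324.05413534 193.27819549]
ball [320 175   9   8  33] [324.72727273 177.39393939]
side hsv ball [ 13 167  87] base [ 90  15 132] tray [ 18 118 168] bench [ 17 120 136]
base [ 250  189   57   60 2480] [[249.0, 192.89999389648438], [300.20001220703125, 187.1999969482422], [306.6000061035156, 244.8000030517578], [255.39999389648438, 250.5]]
tray [256 284  25  13  66] [269.8030303  289.39393939]
ball [ 255  178  120  110 2049] [314.27818448 243.01659346]
```

View pics/a.png

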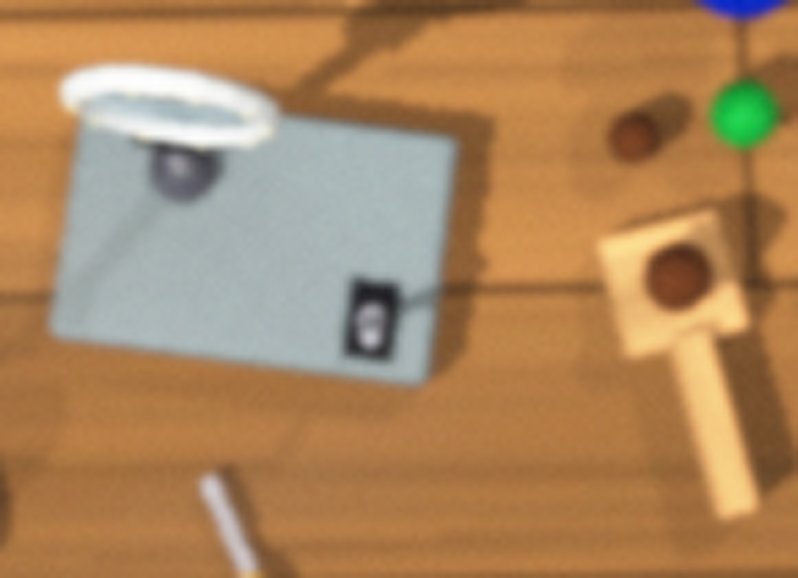

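View pics/b.png

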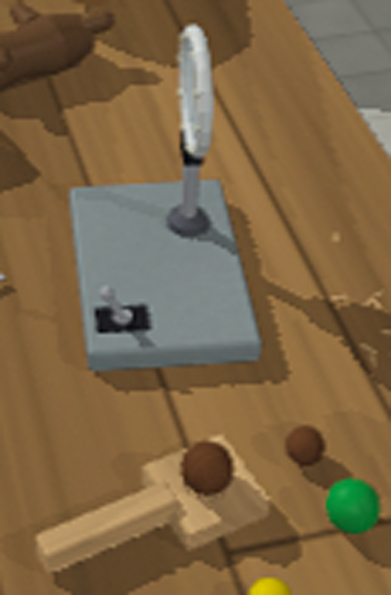

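In the top crop (a), the base's top corners are at (50,335), (428,384) and (458,138). The toggle is at about (371,325), the ring centre at (170,106), the tray corners at (598,241), (716,210), (750,328) and (628,356), the ball at (679,276), and the handle end at (740,513). In the side crop (b), the ball is at (207,467), the ring centre at (196,92) and the toggle tip at about (106,293).

```bash
python3 - <<'E'
import pickle;from h import *
d=pickle.load(open("d0.pkl","rb"));T=d["top"];S=d["side"]
A=lambda u,v:((u+.5)/5.5+199.5,(v+.5)/5.5+129.5)
B=lambda u,v:((u+.5)/3.4+229.5,(v+.5)/3.4+139.5)
np.set_printoptions(precision=4,suppress=True)
c=[plane(T,A(*p),.028) for p in((52,334),(427,382),(458,138))]
e=c[0]-c[1];f=c[2]-c[1];print("base top",c[0],c[1],c[2],"len",np.linalg.norm(e),np.linalg.norm(f))
a1=np.arctan2(-e[0],e[1]);a2=np.arctan2(f[1],f[0]);print("yaw",a1,a2)
cs=[plane(S,B(*p),.028) for p in((70,188),(88,355),(260,347),(221,181))]
print("side corners",cs)
ctr=(c[0]+c[2])/2;ctr_s=(cs[0]+cs[2])/2;print("ctr",ctr,ctr_s,(cs[1]+cs[3])/2)
es=cs[0]-cs[1];print("yaw side",np.arctan2(-es[0],es[1]))
print("lens tri",tri(T,A(170,106),S,B(196,92)))
yaw=(a1*240+a2*160)/400;x=np.array([np.cos(yaw),np.sin(yaw),0]);y=np.array([-x[1],x[0],0])
m=ctr*[1,1,0]
print("lens pred",m+.035*x+.05*y+[0,0,.19],"toggle off tip pred",m-.045*x-.08*y-x*.036*np.sin(.5)+[0,0,.031+.036*np.cos(.5)])
print("toggle tri",tri(T,A(372,333),S,B(106,293)))
t=[plane(T,A(*p),.022) for p in((598,241),(716,210),(750,328),(628,356))];print("tray",[np.linalg.norm(t[i]-t[i-1]) for i in range(4)],"ctr",sum(t)/4)
h=plane(T,A(740,513),.032);b=plane(T,A(679,276),.040);bt=tri(T,A(679,276),S,B(207,467));print("ball",b,bt,"handle end",h)
v=sum(t)/4-h;print("tray yaw",np.arctan2(v[1],v[0]),"len",np.hypot(*v[:2]),"edges",[np.arctan2(*(q[[1,0]])) for q in(t[1]-t[2],t[0]-t[3])])
for n,p in(("jar",(159,234)),("chisel tip",(238,217)),("chisel end",(258,262)),("yellow",(355,176))):print(n,plane(T,p,.02))
E
```

```text
base top [0.5859 0.2293 0.028 ] [ 0.5517 -0.0041  0.028 ] [ 0.707  -0.0279  0.028 ] len 0.2358581085221403 0.15717400371896992
yaw -0.1457118620377821 -0.15216254814315555
side corners [array([0.5873, 0.2255, 0.028 ]), array([ 0.5505, -0.0083,  0.028 ]), array([ 0.7044, -0.0354,  0.028 ]), array([0.7435, 0.1989, 0.028 ])]
ctr [0.6465 0.1007 0.028 ] [0.6458 0.095  0.028 ] [0.647  0.0953 0.028 ]
yaw side -0.15580020461466154
lens tri (array([0.6914, 0.1469, 0.187 ]), np.float64(0.0013973112542401207))
lens pred [0.6885 0.1449 0.19  ] toggle off tip pred [0.5731 0.0307 0.0626]
toggle tri (array([0.5775, 0.031 , 0.0625]), np.float64(0.0010131453558726378))
tray [np.float64(0.07540020929192787), np.float64(0.07793948712037058), np.float64(0.07804731828752255), np.float64(0.07928081902851464)] ctr [ 0.6123 -0.1614  0.022 ]
ball [ 0.614  -0.1621  0.04  ] (array([ 0.6138, -0.1621,  0.0398]), np.float64(0.0004384560054272304)) handle end [ 0.4664 -0.1948  0.032 ]
tray yaw 0.2252463858513018 len 0.14964075465574792 edges [np.float64(0.23211224539417133), np.float64(0.21454931539914743)]
jar [0.4402 0.4    0.02  ]
chisel tip [0.4931 0.1313 0.02  ]
chisel end [0.3402 0.0659 0.02  ]
yellow [ 0.6288 -0.2778  0.02  ]
```

```bash
python3 -m crank '[0.44,0.726,0,0,0,-0.297,-1, 0.44,0.726,0,0,0,-0.297,-1, 0.44,0.726,0,0,0,-0.297,-1, 0.44,0.726,0,0,0,-0.297,-1, 0.44,0.726,0,0,0,-0.297,-1, 0.44,0.726,0,0,0,-0.297,-1, 0.44,0.726,0,0,0,-0.297,-1, 0.44,0.726,0,0,0,-0.297,-1, 0.44,0.726,0,0,0,-0.297,-1, 0.44,0.726,0,0,0,-0.297,-1, 0.44,0.726,0,0,0,-0.297,-1, 0.44,0.726,0,0,0,-0.297,-1, 0.44,0.726,0,0,0,-0.297,-1, 0.44,0.726,0,0,0,-0.297,-1, 0.44,0.726,0,0,0,-0.297,-1, 0.44,0.726,0,0,0,-0.297,-1]'
```

```text
clock: 2.1
tool_pos: [0.5303, 0.0333, 0.2315]
tool_rot: [0.997, -0.076, 0.0, 0.0]
ft_force: [-0.7, -1.0, -0.5]
gripper_width: -0.0002
grasp_force: 0.0
```

```bash
python3 -m crank '[0,0.002,-0.08,0,0,0,-1, 0,0.002,-0.15,0,0,0,-1, 0,0.002,-0.20,0,0,0,-1, 0,0.002,-0.226,0,0,0,-1, 0,0.002,-0.226,0,0,0,-1, 0,0.002,-0.226,0,0,0,-1]'
python3 -m crank '[0.02,-0.003,0,0,0,0,-1, 0.03,-0.004,0,0,0,0,-1, 0.04,-0.006,0,0,0,0,-1, 0.046,-0.007,0,0,0,0,-1, 0.052,-0.008,0,0,0,0,-1, 0.058,-0.009,0,0,0,0,-1, 0.062,-0.009,0,0,0,0,-1, 0.062,-0.009,0,0,0,0,-1, 0.062,-0.009,0,0,0,0,-1]'
python3 - <<'E'
from bench import robot
import cv2
a=robot.get_image("side")["image"][140:260,230:345]
cv2.imwrite("pics/c.png",cv2.resize(a,None,fx=5,fy=5,interpolation=cv2.INTER_CUBIC))
E
```

```text
clock: 2.85
tool_pos: [0.5314, 0.0356, 0.0514]
tool_rot: [0.997, -0.076, 0.001, -0.0]
ft_force: [0.1, 0.2, -0.7]
gripper_width: -0.0001
grasp_force: 0.0
clock: 3.98
tool_pos: [0.5804, 0.0286, 0.0505]
tool_rot: [0.997, -0.075, 0.0, 0.0]
ft_force: [-0.9, -0.7, -1.1]
gripper_width: 0.0003
grasp_force: 0.3
```

View pics/c.png

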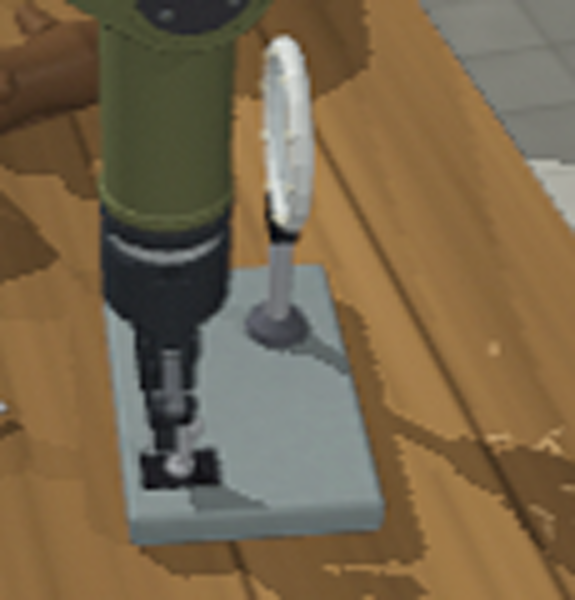

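The toggle in the crop, around (185,440), is now slightly past vertical. I'll keep pushing in small steps and watch the force.

```bash
python3 -m crank '[0.003,-0.0004,0,0,0,0,-1, 0.005,-0.0007,0,0,0,0,-1, 0.005,-0.0007,0,0,0,0,-1]'
python3 -m crank '[0.003,-0.0004,0,0,0,0,-1, 0.005,-0.0007,0,0,0,0,-1, 0.005,-0.0007,0,0,0,0,-1]'
python3 -m crank '[0.002,-0.0003,0,0,0,0,-1, 0.003,-0.0004,0,0,0,0,-1, 0.003,-0.0004,0,0,0,0,-1]'
```

```text
clock: 4.4
tool_pos: [0.5839, 0.0281, 0.0503]
tool_rot: [0.997, -0.075, -0.0, -0.0]
ft_force: [-1.9, 0.2, -0.6]
gripper_width: 0.0002
grasp_force: 0.9
clock: 4.78
tool_pos: [0.5876, 0.0276, 0.0503]
tool_rot: [0.997, -0.075, -0.001, -0.0]
ft_force: [-3.6, 0.5, -0.0]
gripper_width: 0.0
grasp_force: 1.8
clock: 5.15
tool_pos: [0.5878, 0.0276, 0.0501]
tool_rot: [0.997, -0.075, -0.003, -0.0]
ft_force: [-7.6, 1.3, 1.7]
gripper_width: 0.0003
grasp_force: 3.9
```

```bash
python3 -m crank '[-0.04,0.006,0,0,0,0,-1, -0.06,0.009,0.02,0,0,0,-1, -0.06,0.009,0.08,0,0,0,-1, -0.06,0.009,0.15,0,0,0,-1, -0.06,0.009,0.1875,0,0,0,-1, -0.07,-0.05,0.1875,0,0,0.08,0, -0.08,-0.13,0.1875,0,0,0.16,1, -0.09,-0.2,0.1875,0,0,0.239,1, -0.094,-0.264,0.1875,0,0,0.239,1, -0.094,-0.264,0.1875,0,0,0.239,1, -0.094,-0.264,0.1875,0,0,0.239,1, -0.094,-0.264,0.1875,0,0,0.239,1]'
python3 - <<'E'
from bench import robot
import cv2,pickle
r=robot.get_image("side");pickle.dump(r,open("s1.pkl","wb"))
a=r["image"][140:310,230:345]
cv2.imwrite("pics/d.png",cv2.resize(a,None,fx=3.4,fy=3.4,interpolation=cv2.INTER_CUBIC))
E
```

```text
clock: 6.65
tool_pos: [0.5159, -0.183, 0.2007]
tool_rot: [0.994, 0.113, 0.0, 0.0]
ft_force: [0.0, 0.6, -0.5]
gripper_width: 0.0856
grasp_force: 0.0
```

View pics/d.png

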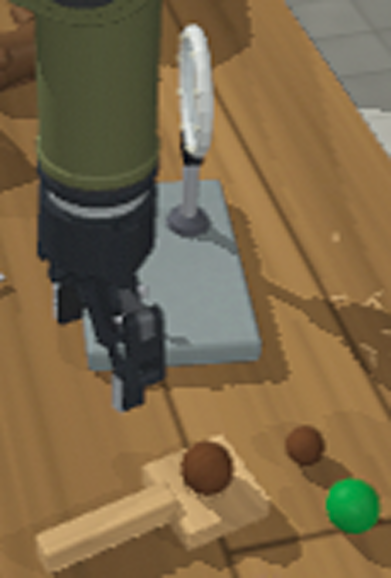

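The tray and ball haven't moved, with the ball at crop (207,467), but the gripper hides the toggle from this side. I'll check it from the top.

```bash
python3 - <<'E'
from bench import robot
import cv2,pickle
from h import *
r=robot.get_image("top");d=pickle.load(open("d0.pkl","rb"))["top"]
A=lambda X:((proj(r,X)-[199.5,129.5])*5.5-.5).round(0)
print("tip on",A([.6075,.0235,.0626]),"off",A([.5735,.029,.0626]))
cv2.imwrite("pics/e.png",cv2.resize(r["image"][130:235,200:345],None,fx=5.5,fy=5.5,interpolation=cv2.INTER_CUBIC))
E
```

```text
tip on [383. 285.] off [375. 340.]
```

View pics/e.png

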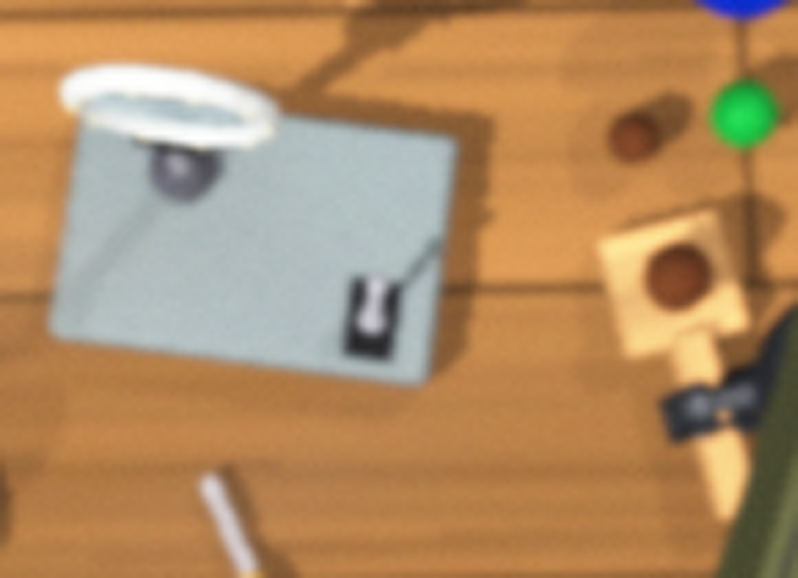

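The toggle tip is at about (378,283) against a predicted (383,285) for on, so the light is on. The fingers are centred over the handle. I'll descend and grip.

```bash
python3 -m crank '[0,-0.001,-0.07,0,0,0,1, 0,-0.001,-0.14,0,0,0,1, 0,-0.001,-0.19,0,0,0,1, 0,-0.001,-0.22,0,0,0,1, 0,-0.001,-0.235,0,0,0,1, 0,-0.001,-0.243,0,0,0,1, 0,-0.001,-0.243,0,0,0,1, 0,-0.001,-0.243,0,0,0,1]' 25
python3 -m crank '[0,0,0,0,0,0,0.2, 0,0,0,0,0,0,0, 0,0,0,0,0,0,-0.2, 0,0,0,0,0,0,-0.4, 0,0,0,0,0,0,-0.5, 0,0,0,0,0,0,-0.6, 0,0,0,0,0,0,-0.8, 0,0,0,0,0,0,-1, 0,0,0,0,0,0,-1, 0,0,0,0,0,0,-1]' 25
python3 -m crank '[0,0,0,0,0,0,-1, 0,0,0,0,0,0,-1, 0,0,0,0,0,0,-1, 0,0,0,0,0,0,-1]' 80
```

```text
clock: 7.75
tool_pos: [0.5162, -0.1851, 0.0071]
tool_rot: [0.994, 0.112, 0.001, 0.001]
ft_force: [0.0, -0.5, -0.6]
gripper_width: 0.0853
grasp_force: 0.0
clock: 9.0
tool_pos: [0.5154, -0.1849, 0.0061]
tool_rot: [0.994, 0.112, 0.0, 0.0]
ft_force: [-1.3, 0.1, 1.2]
gripper_width: 0.0236
grasp_force: 28.6
clock: 9.5
tool_pos: [0.5154, -0.1849, 0.0062]
tool_rot: [0.994, 0.112, 0.0, 0.0]
ft_force: [-2.2, -0.7, 4.8]
gripper_width: 0.0229
grasp_force: 81.5
```

```bash
python3 -m crank '[0,0,0.002,0,0,0,-1, 0,0,0.005,0,0,0,-1, 0,0,0.01,0,0,0,-1, 0,0,0.016,0,0,0,-1, 0,0,0.023,0,0,0,-1, 0,0,0.03,0,0,0,-1, 0,0,0.038,0,0,0,-1, 0,0,0.046,0,0,0,-1, 0,0,0.054,0,0,0,-1, 0,0,0.062,0,0,0,-1, 0,0,0.069,0,0,0,-1, 0,0,0.075,0,0,0,-1, 0,0,0.079,0,0,0,-1, 0,0,0.081,0,0,0,-1, 0,0,0.082,0,0,0,-1, 0,0,0.082,0,0,0,-1, 0,0,0.082,0,0,0,-1]'
python3 - <<'E'
from bench import robot
import cv2,pickle
r=robot.get_image("side");t=robot.get_image("top");pickle.dump((r,t),open("s2.pkl","wb"))
a=r["image"][220:310,220:340]
b=t["image"][150:240,290:360]
cv2.imwrite("pics/f.png",cv2.hconcat([cv2.resize(a,(600,450),interpolation=cv2.INTER_CUBIC),cv2.resize(b[:,15:55],(200,450),interpolation=cv2.INTER_CUBIC)]))
E
```

```text
clock: 11.62
tool_pos: [0.5152, -0.1848, 0.0715]
tool_rot: [0.994, 0.112, -0.0, -0.0]
ft_force: [-0.5, -0.4, -1.6]
gripper_width: 0.0226
grasp_force: 81.0
```

View pics/f.png

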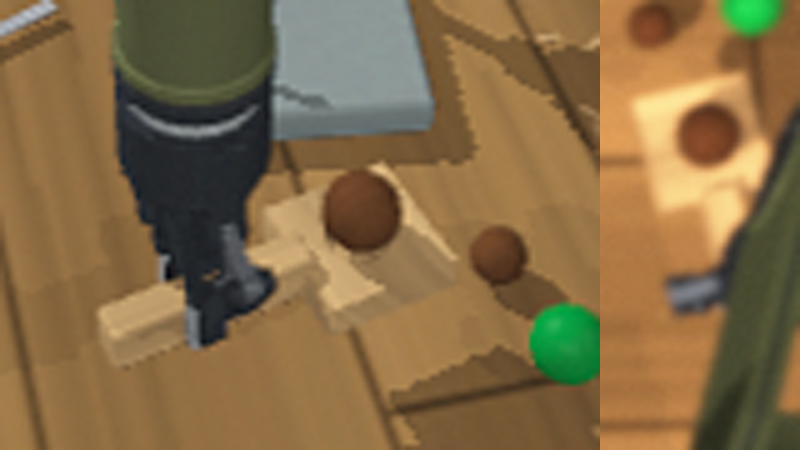

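The tray is lifted and the ball sits in its pocket, at (362,210) in the side crop and (109,134) in the top crop. I'll check level and position numerically.

```bash
python3 - <<'E'
import pickle;from h import *
S,T=pickle.load(open("s2.pkl","rb"))
np.set_printoptions(precision=4,suppress=True)
s=lambda u,v:((u+.5)/5-.5+220,(v+.5)/5-.5+220)
t=lambda u,v:((u+.5-600)/5-.5+305,(v+.5)/5-.5+150)
print("ball",tri(S,s(362,210),T,t(709,134)))
for a,b in(((265,208),(634,98)),((385,163),(743,72)),((458,262),(775,165))):print("corner",tri(S,s(*a),T,t(*b)))
print("handle end top @z",plane(S,s(100,312),.032+.0655),plane(S,s(175,280),.0975))
y=.225;R=np.array([[np.cos(y),-np.sin(y),0],[np.sin(y),np.cos(y),0],[0,0,1]])
o=np.array([.6128,-.1617,.0655])
for p in((.038,.038,.022),(.038,-.038,.022),(-.038,.038,.022),(0,0,.04),(-.15,.012,.032)):
  X=o+R@p;print(p,((proj(S,X)-219.5)*5-.5).round(),((proj(T,X)-[304.5,149.5])*5+599.5*np.array([1,0])).round())
E
```

```text
ball (array([ 0.6141, -0.1619,  0.1044]), np.float64(7.840929761287541e-05))
corner (array([ 0.6095, -0.1161,  0.0695]), np.float64(0.07111161718099565))
corner (array([ 0.6323, -0.1738,  0.1539]), np.float64(0.024476885182069325))
corner (array([ 0.6202, -0.2098,  0.1103]), np.float64(0.05721817299661019))
handle end top @z [ 0.4656 -0.1896  0.0975] [ 0.5076 -0.1787  0.0975]
(0.038, 0.038, 0.022) [382. 159.] [634. 100.]
(0.038, -0.038, 0.022) [456. 256.] [744.  73.]
(-0.038, 0.038, 0.022) [262. 206.] [664. 210.]
(0, 0, 0.04) [360. 209.] [709. 136.]
(-0.15, 0.012, 0.032) [ 94. 303.] [751. 364.]
```

The tray is level: its corners match the prediction within about 1 pixel. Next I'll raise it and back it off smoothly.

```bash
python3 -m crank '[-0.0015,0,0.002,0,0,0,-1, -0.0045,0,0.006,0,0,0,-1, -0.01,0,0.014,0,0,0,-1, -0.0165,0,0.024,0,0,0,-1, -0.024,0,0.034,0,0,0,-1, -0.032,0,0.046,0,0,0,-1, -0.0405,0,0.058,0,0,0,-1, -0.049,0,0.07,0,0,0,-1, -0.056,0,0.08,0,0,0,-1, -0.063,0,0.09,0,0,0,-1, -0.068,0,0.097,0,0,0,-1, -0.072,0,0.103,0,0,0,-1, -0.074,0,0.106,0,0,0,-1, -0.075,0,0.107,0,0,0,-1, -0.075,0,0.107,0,0,0,-1]'
python3 -m crank '[0,0.001,0,0,0,-0.002,-1, 0,0.004,0,0,0,-0.005,-1, 0,0.009,0,0,0,-0.01,-1, 0,0.016,0,0,0,-0.016,-1, 0,0.025,0,0,0,-0.022,-1, 0,0.036,0,0,0,-0.029,-1, 0,0.048,0,0,0,-0.036,-1, 0,0.060,0,0,0,-0.043,-1, 0,0.072,0,0,0,-0.05,-1, 0,0.084,0,0,0,-0.057,-1, 0,0.096,0,0,0,-0.064,-1, 0,0.108,0,0,0,-0.071,-1, 0,0.120,0,0,0,-0.078,-1, 0,0.132,0,0,0,-0.085,-1, 0,0.144,0,0,0,-0.092,-1, 0,0.155,0,0,0,-0.099,-1, 0,0.164,0,0,0,-0.106,-1, 0,0.171,0,0,0,-0.112,-1, 0,0.176,0,0,0,-0.117,-1, 0,0.178,0,0,0,-0.12,-1]'
python3 -m crank '[0,0.002,0,0,0,-0.002,-1, 0,0.006,0,0,0,-0.005,-1, 0,0.012,0,0,0,-0.01,-1, 0,0.020,0,0,0,-0.016,-1, 0,0.031,0,0,0,-0.022,-1, 0,0.045,0,0,0,-0.029,-1, 0,0.061,0,0,0,-0.036,-1, 0,0.078,0,0,0,-0.043,-1, 0,0.095,0,0,0,-0.05,-1, 0,0.112,0,0,0,-0.057,-1, 0,0.129,0,0,0,-0.064,-1, 0,0.146,0,0,0,-0.071,-1, 0,0.163,0,0,0,-0.078,-1, 0,0.180,0,0,0,-0.085,-1, 0,0.197,0,0,0,-0.092,-1, 0,0.214,0,0,0,-0.099,-1, 0,0.231,0,0,0,-0.106,-1, 0,0.246,0,0,0,-0.112,-1, 0,0.257,0,0,0,-0.117,-1, 0,0.264,0,0,0,-0.119,-1]'
python3 -m crank '[0,0.002,0,0,0,0,-1, 0,0.002,0,0,0,0,-1, 0,0.002,0,0,0,0,-1]'
```

```text
clock: 13.6
tool_pos: [0.4554, -0.1848, 0.1572]
tool_rot: [0.994, 0.112, -0.0, -0.0]
ft_force: [-0.4, 0.5, -1.6]
gripper_width: 0.0224
grasp_force: 81.0
clock: 16.1
tool_pos: [0.4554, -0.0423, 0.1573]
tool_rot: [1.0, 0.018, -0.0, 0.0]
ft_force: [-0.2, -0.3, -2.0]
gripper_width: 0.0227
grasp_force: 80.9
clock: 18.6
tool_pos: [0.4553, 0.1694, 0.1573]
tool_rot: [0.997, -0.075, -0.0, 0.0]
ft_force: [0.2, 0.1, -1.7]
gripper_width: 0.0228
grasp_force: 80.9
clock: 18.98
tool_pos: [0.4553, 0.1701, 0.1573]
tool_rot: [0.997, -0.075, -0.0, 0.0]
ft_force: [-0.4, -0.9, -2.2]
gripper_width: 0.0224
grasp_force: 80.9
```

```bash
python3 -m crank '[0.001,0,0,0,0,0,-1, 0.003,0,0,0,0,0,-1, 0.007,0,0,0,0,0,-1, 0.012,0,0,0,0,0,-1, 0.018,0,0,0,0,0,-1, 0.025,0,0,0,0,0,-1, 0.032,0,0,0,0,0,-1, 0.039,0,0,0,0,0,-1, 0.046,0,0,0,0,0,-1, 0.053,0,0,0,0,0,-1, 0.059,0,0,0,0,0,-1, 0.063,0,0,0,0,0,-1, 0.066,0,0,0,0,0,-1, 0.068,0,0,0,0,0,-1, 0.068,0,0,0,0,0,-1, 0.068,0,0,0,0,0,-1, 0.068,0,0,0,0,0,-1, 0.068,0,0,0,0,0,-1, 0.068,0,0,0,0,0,-1]'
python3 - <<'E'
from bench import robot
import cv2,pickle
r=robot.get_image("side");t=robot.get_image("top");pickle.dump((r,t),open("s3.pkl","wb"))
a=r["image"][120:250,200:320];b=t["image"][120:220,190:300]
cv2.imwrite("pics/g.png",cv2.hconcat([cv2.resize(a,None,fx=3,fy=3,interpolation=cv2.INTER_CUBIC)[:390],cv2.copyMakeBorder(cv2.resize(b,None,fx=3.9,fy=3.9,interpolation=cv2.INTER_CUBIC),0,0,0,0,0)]))
E
```

```text
clock: 21.35
tool_pos: [0.5097, 0.1704, 0.1573]
tool_rot: [0.997, -0.075, -0.0, -0.0]
ft_force: [0.3, 0.3, -1.9]
gripper_width: 0.0225
grasp_force: 80.9
```

View pics/g.png

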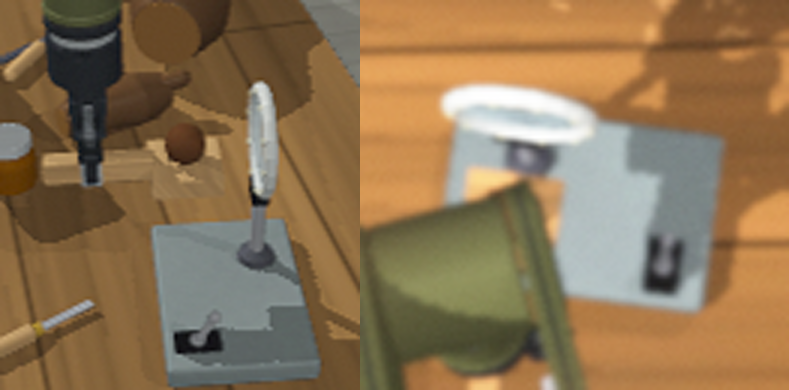

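The side crop shows the ball in its pocket at (185,143), level with the ring centre at about (262,138), and the toggle leaning away. From above, the arm hides the ball. One last numeric check.

```bash
python3 - <<'E'
import pickle;from h import *
S,T=pickle.load(open("s3.pkl","rb"))
np.set_printoptions(precision=4,suppress=True)
s=lambda u,v:((u+.5)/3-.5+200,(v+.5)/3-.5+120)
print("ball @z.19",plane(S,s(185,143),.19),"seen px",s(185,143),"pred",proj(S,[.610,.1555,.19]))
t=lambda u,v:((u+.5-360)/3.9-.5+190,(v+.5)/3.9-.5+120)
e=[plane(T,t(*p),.172) for p in((470,168),(565,179))];v=e[0]-e[1]
print("tray front corners",e,np.linalg.norm(v),"yaw",np.arctan2(-v[0],v[1]))
x=np.array([np.cos(-.15),np.sin(-.15),0]);y=np.array([.1494,.9888,0]);L=np.array([.689,.1435,.19])
b=plane(S,s(185,143),.19)-L;print("ball in lens",b@x,b@y)
E
```

```text
ball @z.19 [0.6105 0.1595 0.19  ] seen px (261.3333333333333, 167.33333333333334) pred [261.5071 168.0812]
tray front corners [array([0.6509, 0.1875, 0.172 ]), array([0.6407, 0.1118, 0.172 ])] 0.07635126088468973 yaw -0.13410430280300317
ball in lens -0.08005996067042066 0.00413152003241365
```

```bash
python3 -c "
from bench import robot
print(robot.job_done())"
```

```text
the job is handed in; nothing more can be done
None
```

The job is handed in: the ring light's toggle is on, and the arm is holding the tray level with the ball in its pocket, measured about 80 mm from the lens centre and within about 4 mm of the lens axis; no verdict came back.

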